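Unlock the valve actuator and hold its slide at the mark

ROBOT

A 6-joint arm with a two-finger parallel gripper is mounted at the origin on the work surface. World frame = base frame: x ahead of the robot, y to its left, z up, the work surface at z = 0. Lengths are in m, angles in rad, forces in N, time in s.
With the tool pointing down it reaches from about 0.275 to 0.75 m from the base axis. Payload 10.2 kg.
Tool frame: the origin (TCP) lies midway between the tips of the shut fingers; the grasp point (between the pads) lies 19 mm behind it (env.hold_point_z is the distance from the TCP to the grasp point, in m); z points along the fingers, y is the line along which they close (so a half turn about z gives the same grasp; the last joint's range is limited). The gripper opens to 85 mm and grips with 20 to 120 N. Pads are 22 mm wide; open, the fingers measure 114 mm over their backs; the gripper's body (76 mm by 85 mm) begins 54 mm behind the grasp point. The pads swing forward as they close: fully open they stand 13 mm farther back than shut.
Start: joints at [0.898, 0.313, 1.498, -0, 1.331, -0.223], TCP at [0.228, 0.473, 0.231] pointing down, gripper open.
Joint ranges: [-2.94, 2.94], [-0.97, 2.17], [0.19, 2.56], [-1.23, 4.37], [0.02, 3.11], [-2.88, 2.88]. Speed limits (rad/s): [2.39, 2.39, 3.01, 3.14, 3.14, 3.14].

INTERFACE

Orientations are given as a unit quaternion [x, y, z, w].
In Python, from bench import env, kinematics, monitor, eyes, job gives the robot as it stands. The module is installed in compiled form; this text tells all that it offers. Calls block until the motion is done:
- env.reach(position, orientation): joint-space move of the TCP to a pose.
- env.movel(position, velocity=0.15, frame=None, guard=None): straight line of the TCP; frame=None keeps the orientation; velocity is the mean speed in m/s. With guard (N) it stops when the force on the tool has changed by that much, and returns True; else False.
- env.set_joints(angles): joint-space move.
- env.release() and env.close_gripper(effort=None): open the fingers fully, or close them until they stop; effort is the grip in N (None keeps the last).
- env.hold(seconds).
- kinematics.ik(position, orientation): joint angles nearest the present ones, or None.
- monitor.sense(): the state.
- eyes.grab_frame(name): name is "scene" or "top" or "wrist"; returns a dict with "frame" (384x512x3 uint8, red, green, blue), "mtx" (3x3 intrinsics, pixels), "k1" (the pictures are not rectified: a ray, as slopes to the right and down, at radius r is drawn at 1 + k1 r^2 times it, then the intrinsics apply), "view" (4x4, takes a point from world to camera coordinates). Camera axes: x right, y down, z forward; pixel columns grow to the right and rows downward; lengths in m; the calibration is good to about 2 mm. A picture is of the moment at which its call begins. There is no depth.
A pose or a line that the arm cannot do raises env.MotionError and nothing moves.
- job.hand_in(): hands the job in; it is judged then, once.
The state is a dict: "clock": time; "joints": joint angles; "qvel": joint speeds; "joint_efforts": joint torques, N m; "position": TCP position; "ee_rot": TCP orientation; "contact_force": force on the tool from outside, world axes, zero at the start; "ft_torque": the same for the moment, N m; "finger_gap": opening from 0.0 (shut) to 1.0 (fully open); "gripper_force": force on a finger pad.
Only numpy, scipy, OpenCV 4.12 (cv2) and the standard library are available. Lean on these libraries where they do the work, as an engineer would, in place of code of your own. Each camera call takes 0.05 s, during which the arm holds its last target. There are 200 camera calls.

TASK

The spring slide of the valve actuator is locked by a red fork: draw the fork out sideways from under the bridge and put it in the blue tray, letting go of it there. Then pull the slide's black handle out until its red pointer stands over the green mark and keep it there: finish while still holding it with the fingers, since the spring pulls it back. Leave the other things on the bench where they are.

Things in the scene. Friction and masses are not known exactly. Their poses are not given: they have to be found in the camera images.
- jig: the valve actuator, fixed: dark base plate 340 x 130 mm, 12 thick (x -195 to +145), grey ribbed housing at +x, up to 90 high. Origin on the bench under the rod's axis. x points along the rod into the housing (the slide is pulled towards -x), y the way the fork comes out, z up. Steel rod 14 mm thick at y 0, z 45. White scale rail at y -59 to -35, top at z 28
- slot (a point): +y mouth of the fork's slot, mid-width, on the base plate 12 mm above the bench; axes as the jig's. The slot runs along y, 14 mm wide, between a 15 mm front plate (-x side) and the housing, both 80 mm long in y. A bridge roofs it 62.5 mm above this point (top at 68.5, bolt heads to 74), so the fork leaves only sideways, to +y
- fork_grip (a point): centre of the red locking fork's upright grip tab, outside the slot on the jig's +y side; axes as the jig's at the start. Tab 12 mm thick in x, 35 long in y, 40 high. From here towards -y the tab ends at 17.5 mm, a 10 mm thick spine at 47.5, and two tines above and below the rod at 102.5. Underside 63 mm below. 150 g, varying. Drawn 70 to 80 mm to +y it is clear of the bridge
- fork_mid (a point): middle of the same fork (120 mm long in y, 83 high), 42.5 mm towards -y from fork_grip and 41.5 mm above its underside. While the fork is in, it blocks the slide after about 2 mm. It can stand on its underside; toppling inside the tray does no harm
- tray: blue open tray, fixed: 170 x 180 mm (x, y), walls 30 mm high and 5 thick, floor 5 thick; origin on the bench under its centre, z up. Empty at the start
- slide (a joint): how far the slide is pulled out (m): 0 fully home, at most 0.085. The spring pulls it home with 3.6 N at 0, growing by 180 N per m (about 14 N at 60 mm); friction 0.5 N
- handle (a point): middle of the grip part of the slide's black handle, 85 mm above the bench: an upright plate 14 mm thick in x (the pull direction), 40 wide in y, its top 20 mm above this point, its foot 50 below. Free space of 63 mm behind it when home. Axes as the jig's; pulled, it moves towards the jig's -x
- pointer (a point): on the slide's red pointer, a bar 4 mm wide in x that sticks out from the handle's foot towards -y over the scale, 42 mm above the bench; moves with the handle and is level with its middle in x. Axes as the jig's
- mark: the green mark: a saddle on the scale rail, fixed, 14 mm long in x, 28 wide; origin at the middle of its underside, axes as the jig's. It lies 40 to 65 mm towards -x from the pointer's home; the pointer passes 6 mm above it
- spray: spray can, 52 mm across, 170 tall; a bystander, leave it (origin at the middle of its underside)
- grease: round jar, 70 mm across, 80 tall; a bystander, leave it (origin at the middle of its underside)
- wrench: steel wrench, 180 mm long; a bystander, leave it (origin at the middle of its underside)
- driver: orange-handled screwdriver; a bystander, leave it (origin at the middle of its underside)
- bearing: steel ring, 72 mm across, 20 tall; a bystander, leave it (origin at the middle of its underside)
- collar: small brass ring, 36 mm across, 16 tall; a bystander, leave it (origin at the middle of its underside)
Mind the look-alikes: they are no part of the job. Leave any turquoise look-alike of the part that bears fork_grip alone. Of the things that look like the tray, the smaller one is meant.

How it is judged:
By the outcome, as a careful person would: the job done as asked, in the order asked, and still so for the second after the job is handed in, while the arm keeps its last pose, push and grip.
It also fails if it takes over 54 s, if anything falls off the work surface, if the arm or the gripper's body presses on something with over 40 N, if the wrist force passes 120 N, or if a joint passes its speed limit or range.

## Working session

There is one attempt and no reset: what is moved stays moved. The work goes in short steps, each a Python script; the robot and the scene stay as the last script left them, time stands still between calls to the robot, and variables do not carry over. Pictures are saved under pics/ and viewed, at most 10 in all, crops included, and the job is handed in when it is done.

```bash
mkdir -p pics; ls; cat > h.py <<'E'
import numpy as np, cv2
from bench import env, kinematics, monitor, eyes, job
def grab(n, save=None):
    f=eyes.grab_frame(n)
    if save: cv2.imwrite('pics/'+save, f['frame'][:,:,::-1])
    return f
def ray(f,px):
    K=np.array(f['mtx']);V=np.array(f['view']);k=f['k1']
    d=np.linalg.inv(K)@np.array([px[0],px[1],1.]); s=d[:2].copy(); u=s.copy()
    for _ in range(20): u=s/(1+k*(u@u))
    R=V[:3,:3]; return -R.T@V[:3,3], R.T@np.array([u[0],u[1],1.])
def onz(f,px,z):
    o,d=ray(f,px); return o+d*(z-o[2])/d[2]
def proj(f,p):
    K=np.array(f['mtx']);V=np.array(f['view']);c=V[:3,:3]@np.array(p)+V[:3,3]
    u=c[:2]/c[2]; u=u*(1+f['k1']*(u@u)); return (K@np.array([u[0],u[1],1]))[:2]
def tri(f1,p1,f2,p2):
    o1,d1=ray(f1,p1);o2,d2=ray(f2,p2)
    s=np.linalg.lstsq(np.c_[d1,-d2],o2-o1,rcond=None)[0]
    a=o1+s[0]*d1;b=o2+s[1]*d2; return (a+b)/2,np.linalg.norm(a-b)
E
python3 - <<'E'
from h import *
a=grab('scene');b=grab('top')
for f in(a,b): print(np.round(f['mtx'],1).tolist(),f['k1'],np.round(-f['view'][:3,:3].T@f['view'][:3,3],3))
for n,f in(('s1',a),('t1',b)): cv2.imwrite(f'pics/{n}.png',cv2.resize(f['frame'][:,:,::-1],(800,600),interpolation=cv2.INTER_CUBIC))
print(monitor.sense()['clock'])
E
```

```text
pics
[[361.3, 0.0, 255.4], [0.0, 361.3, 186.6], [0.0, 0.0, 1.0]] 0.03942190183944009 [ 1.4   -0.147  0.943]
[[430.8, 0.0, 259.6], [0.0, 430.8, 195.3], [0.0, 0.0, 1.0]] -0.07086522220998764 [0.415 0.094 1.461]
0.1
```

View pics/s1.png

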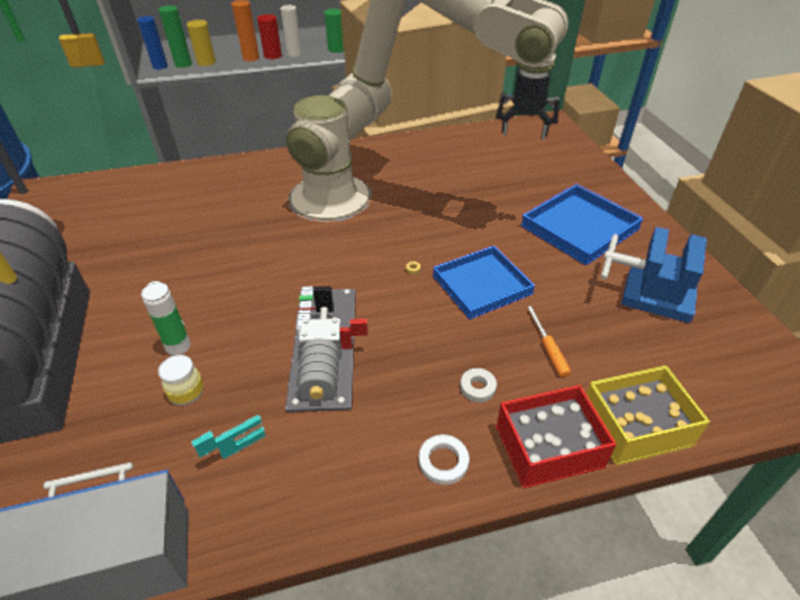

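View pics/t1.png

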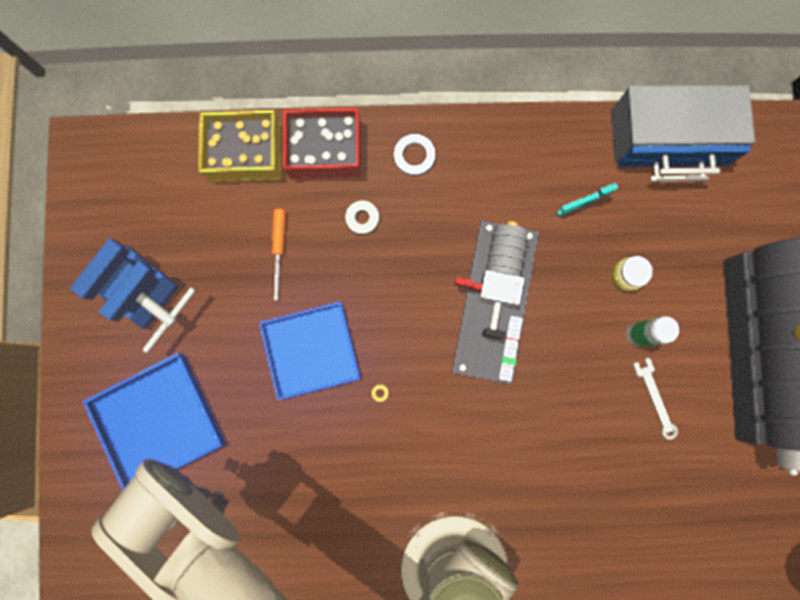

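Both pictures show the jig with its +x axis pointing away from the robot. In the top view (800 px) the plate corners are about (483,222), (538,232), (508,382) and (453,373). The red tab is at (468,283), the black handle at (494,333), the green mark at (509,361), and the small tray's centre at (310,350). The larger tray and the turquoise fork are the look-alikes.

```bash
python3 - <<'E'
from h import *
a=grab('scene');b=grab('top')
c1=cv2.resize(b['frame'][135:250,285:350],None,fx=5,fy=5,interpolation=cv2.INTER_CUBIC)
c2=cv2.resize(a['frame'][175:265,175:245],None,fx=6,fy=6,interpolation=cv2.INTER_CUBIC)
H=max(c1.shape[0],c2.shape[0]); im=np.zeros((H,c1.shape[1]+c2.shape[1],3),np.uint8)
im[:c1.shape[0],:c1.shape[1]]=c1; im[:c2.shape[0],c1.shape[1]:]=c2
cv2.imwrite('pics/c1.png',im[:,:,::-1]); print(im.shape)
def blobs(f,lo,hi,roi,nm,amin=8):
    h=cv2.cvtColor(f['frame'],cv2.COLOR_RGB2HSV); m=cv2.inRange(h,lo,hi)
    z=np.zeros_like(m); x0,y0,x1,y1=roi; z[y0:y1,x0:x1]=m[y0:y1,x0:x1]
    for c in cv2.findContours(z,cv2.RETR_EXTERNAL,cv2.CHAIN_APPROX_NONE)[0]:
        if cv2.contourArea(c)>amin:
            r=cv2.minAreaRect(c); print(nm,cv2.contourArea(c),np.round(r[0],1),np.round(cv2.boxPoints(r),1).tolist())
            out=r
    return out
R=(285,130,350,250)
blobs(b,(0,150,80),(8,255,255),R,'red')
g=blobs(b,(45,100,80),(85,255,255),R,'green')
print('mark',onz(b,g[0],.036))
blobs(b,(0,0,0),(180,255,45),R,'black')
t=blobs(b,(100,140,80),(125,255,255),(160,185,240,262),'tray',200)
print('tray',onz(b,t[0],.03),[np.round(onz(b,p,.03),3).tolist() for p in cv2.boxPoints(t)])
for p in [(483,222),(538,232),(508,382),(453,373)]: print(np.round(onz(b,np.array(p)*.64,.012),4))
E
```

```text
(575, 745, 3)
red 55.5 [299.1 180.7] [[290.20001220703125, 181.0], [291.6000061035156, 176.0], [308.0, 180.39999389648438], [306.6000061035156, 185.39999389648438]]
green 15.5 [325.1 230.4] [[320.79998779296875, 231.0], [321.29998779296875, 228.3000030517578], [329.3999938964844, 229.89999389648438], [328.8999938964844, 232.60000610351562]]
mark [ 0.43775474 -0.12525609  0.036     ]Traceback (most recent call last):
  File "<stdin>", line 20, in <module>
  File "<stdin>", line 15, in blobs
UnboundLocalError: cannot access local variable 'out' where it is not associated with a value
```

View pics/c1.png

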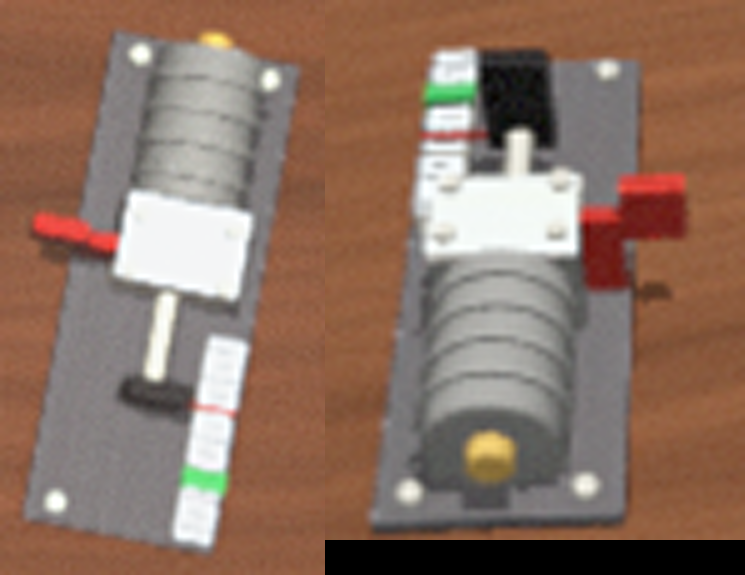

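The crop shows plate corners at about (117,32), (300,67), (213,550) and (25,518), in crop pixels where 5 crop px = 1 px. The tab top runs from (33,222) to (88,240), the handle top is near (155,388), the pointer near (213,408), and the green mark near (204,481).

```bash
python3 - <<'E'
from h import *
b=grab('top')
W=lambda p,z: onz(b,(285+(p[0]-2)/5,135+(p[1]-2)/5),z)
C=np.array([W(p,.012) for p in [(117,32),(300,67),(213,550),(25,518)]])
print(np.round(C,4), [round(float(np.linalg.norm(C[i]-C[(i+1)%4])),4) for i in range(4)])
ex=(C[0]+C[1]-C[2]-C[3])[:2]; ex/=np.linalg.norm(ex); ey=np.array([-ex[1],ex[0]])
cen=C.mean(0)[:2]; org=cen+0.025*ex
print('yaw',np.degrees(np.arctan2(ex[1],ex[0])),'org',org)
def J(p,z,n): w=W(p,z)[:2]; d=w-org; print(n,np.round(w,4),'jig',np.round([d@ex,d@ey],4))
J((33,225),.095,'tab end'); J((88,240),.095,'tab inner');J((155,388),.105,'handle'); J((213,408),.044,'pointer');J((204,481),.036,'mark')
J((182,246),.0805,'bridge');J((55,500),.012,'bolt')
hs=cv2.cvtColor(b['frame'],cv2.COLOR_RGB2HSV); m=cv2.inRange(hs,(100,140,80),(125,255,255)); m[:185]=0;m[262:]=0;m[:,:160]=0;m[:,240:]=0
c=max(cv2.findContours(m,0,1)[0],key=cv2.contourArea); t=cv2.minAreaRect(c)
B=np.array([onz(b,p,.03) for p in cv2.boxPoints(t)]); print('tray',onz(b,t[0],.03),np.round(B,3).tolist(),[round(float(np.linalg.norm(B[i]-B[i-1])),3) for i in range(4)])
E
```

```text
[[ 0.7454 -0.0834  0.012 ]
 [ 0.7179 -0.2083  0.012 ]
 [ 0.3906 -0.134   0.012 ]
 [ 0.4156 -0.0087  0.012 ]] [0.1279, 0.3356, 0.1278, 0.3382]
yaw -12.781958745635912 org [ 0.59175296 -0.11412961]
tab end [ 0.602  -0.0143] jig [-0.0121  0.0996]
tab inner [ 0.5914 -0.0492] jig [-0.0147  0.0632]
handle [ 0.4948 -0.0869] jig [-0.1005  0.0051]
pointer [ 0.4842 -0.1329] jig [-0.1008 -0.0421]
mark [ 0.4365 -0.1261] jig [-0.1488 -0.0461]
bridge [ 0.5877 -0.1115] jig [-0.0046  0.0017]
bolt [ 0.4271 -0.0292] jig [-0.1794  0.0464]
tray [0.46985828 0.29560954 0.03      ] [[0.533, 0.403, 0.03], [0.572, 0.227, 0.03], [0.408, 0.19, 0.03], [0.369, 0.363, 0.03]] [0.168, 0.18, 0.168, 0.178]
```

```bash
cat >> h.py <<'E'
from scipy.spatial.transform import Rotation as Ro
yaw=np.radians(-12.78); ex=np.array([np.cos(yaw),np.sin(yaw)]); ey=np.array([-ex[1],ex[0]]); org=np.array([.59175,-.11413])
hz=env.hold_point_z
def q_down(ydir):
    y=np.array([ydir[0],ydir[1],0.]); z=np.array([0,0,-1.]); return Ro.from_matrix(np.c_[np.cross(y,z),y,z]).as_quat()
def jig(x,y,z): return np.r_[org+x*ex+y*ey,z]
def tojig(w): d=np.array(w)[:2]-org; return np.array([d@ex,d@ey])
def st(msg=''):
    s=monitor.sense(); print(msg,'t',round(s['clock'],2),'p',np.round(s['position'],4),'jig',np.round(tojig(s['position']),4),'F',np.round(s['contact_force'],1),'gap',round(s['finger_gap'],3),'gf',round(float(np.max(s['gripper_force'])),1)); return s
E
python3 - <<'E'
from h import *
P=jig(-.0134,.0815,.056+.11)
c=[]
for s in(1,-1):
    j=kinematics.ik(P,q_down(s*ex)); print(s,None if j is None else np.round(j,2))
    if j is not None: c.append((np.abs(np.array(j)-monitor.sense()['joints']).max(),s))
s=min(c)[1]; print(s)
env.reach(P,q_down(s*ex)); st()
f=grab('wrist'); cv2.imwrite('pics/w1.png',cv2.resize(f['frame'][:,:,::-1],(768,576)))
for n,p in dict(end=(-.0134,.099,.095),inn=(-.0134,.064,.095),b1=(-.0134,.04,.0805)).items(): print(n,np.round(proj(f,jig(*p))*1.5,1))
h=cv2.cvtColor(f['frame'],cv2.COLOR_RGB2HSV); m=cv2.inRange(h,(0,150,60),(8,255,255))|cv2.inRange(h,(174,150,60),(180,255,255))
for k in cv2.findContours(m,0,1)[0]:
    if cv2.contourArea(k)>50:print(cv2.contourArea(k),np.round(cv2.boxPoints(cv2.minAreaRect(k))*1.5).tolist())
E
```

```text
1 [-0.25  0.53  1.36 -0.    1.26 -0.03]
-1 None
1
 t 2.49 p [ 0.5967 -0.0308  0.1662] jig [-0.0136  0.0824] F [-0.2  0.2 -0.6] gap 1.0 gf 0.0
end [380.7 272.4]
inn [380.7 332.1]
b1 [380.7 358.3]
750.0 [[381.0, 256.0], [402.0, 256.0], [402.0, 352.0], [381.0, 352.0]]
```

View pics/w1.png

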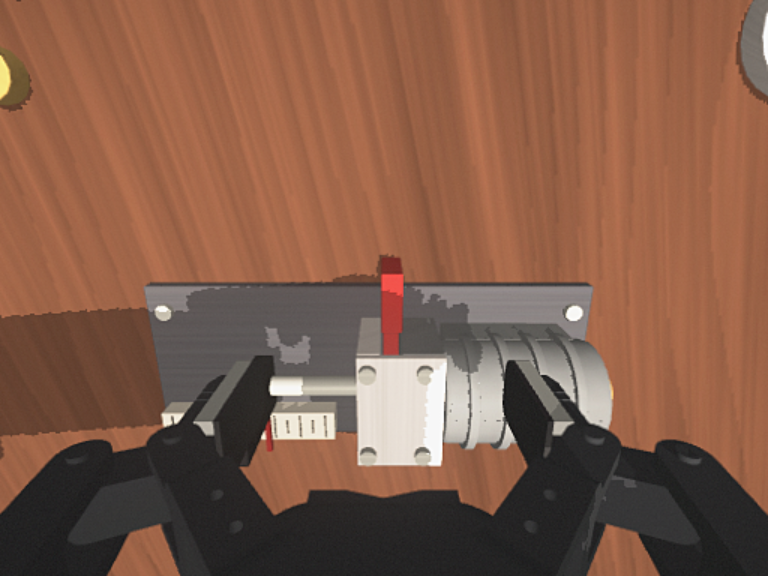

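The wrist view shows the jig square to the gripper. The tab top is centred on column 392 (rows 272–332), about 11 px right of my prediction, so I'll check the jig's x origin with the plate corners: (147,284) and (592,284).

```bash
python3 - <<'E'
from h import *
f=grab('wrist')
for n,p,z in [('cornL',(147,284),.012),('cornR',(592,284),.012),('tabL',(382,274),.095),('tabR',(403,274),.095),('tabin',(392,332),.095),('bridgeL',(358,355),.0805),('bridgeR',(443,355),.0805),('br bot',(400,465),.0805),('pointer',(268,440),.044)]:
    w=onz(f,np.array(p)/1.5,z); print(n,np.round(w,4),np.round(tojig(w),4))
b=grab('top'); a=grab('scene')
# tab: triangulate red blobs in scene/top via predicted points
for x in(-.0134,-.007): print(x,np.round(proj(a,jig(x,.099,.095)),1),np.round(proj(b,jig(x,.099,.095)),1))
E
```

```text
cornL [ 0.4218 -0.0076  0.012 ] [-0.1893  0.0663]
cornR [ 0.7482 -0.081   0.012 ] [0.1452 0.0669]
tabL [ 0.6011 -0.0157  0.095 ] [-0.0127  0.0981]
tabR [ 0.6122 -0.0182  0.095 ] [-0.0013  0.0981]
tabin [ 0.5991 -0.0501  0.095 ] [-0.007  0.064]
bridgeL [ 0.5744 -0.0669  0.0805] [-0.0274  0.0422]
bridgeR [ 0.6253 -0.0783  0.0805] [0.0249 0.0423]
br bot [ 0.5826 -0.1525  0.0805] [-0.0004 -0.0394]
pointer [ 0.4842 -0.139   0.044 ] [-0.0994 -0.048 ]
-0.0134 [234.5 203.5] [291.3 180. ]
-0.007 [234.5 204.9] [291.7 178.1]
```

```bash
python3 - <<'E'
from h import *
env.movel(jig(-.0075,.0825,.14),velocity=.12)
f=grab('wrist'); h=cv2.cvtColor(f['frame'],cv2.COLOR_RGB2HSV); m=cv2.inRange(h,(0,150,150),(8,255,255))|cv2.inRange(h,(174,150,150),(180,255,255))
k=max(cv2.findContours(m,0,1)[0],key=cv2.contourArea); B=cv2.boxPoints(cv2.minAreaRect(k)); print([np.round(tojig(onz(f,p,.095)),4).tolist() for p in B])
print('hit',env.movel(jig(-.0075,.0825,.056),velocity=.12,guard=10)); st('down')
env.close_gripper(45); st('closed')
E
```

```text
[[-0.0137, 0.0981], [-0.0022, 0.0981], [-0.0019, 0.052], [-0.0142, 0.052]]
hit False
down t 3.97 p [ 0.6032 -0.0321  0.0569] jig [-0.007   0.0825] F [-0.5  0.5 -0.1] gap 1.0 gf 0.0
closed t 4.62 p [ 0.6027 -0.032   0.0562] jig [-0.0074  0.0825] F [ 0.2 -0.6  1.8] gap 0.135 gf 45.4
```

```bash
python3 - <<'E'
from h import *
z=.0565
print(env.movel(jig(-.0074,.1025,z),velocity=.08,guard=25)); s=st('20')
if s['finger_gap']>.1 and np.linalg.norm(s['contact_force'])<20:
    print(env.movel(jig(-.0074,.170,z),velocity=.12,guard=25)); s=st('85')
f=grab('wrist'); cv2.imwrite('pics/w2.png',cv2.resize(f['frame'][:,:,::-1],(640,480)))
E
```

```text
False
20 t 5.03 p [ 0.6072 -0.0118  0.0563] jig [-0.0076  0.1032] F [-0.7 -0.1 -1.1] gap 0.132 gf 45.3
False
85 t 5.74 p [0.6221 0.0529 0.0564] jig [-0.0074  0.1696] F [-0.1 -1.2 -0.1] gap 0.133 gf 45.3
```

View pics/w2.png

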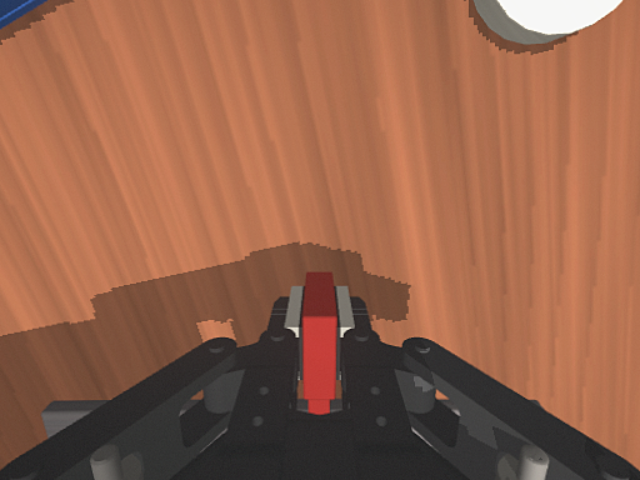

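The fork is held straight between the pads (tab at about (320,350)) and is clear of the jig. Next it goes to the tray.

```bash
python3 - <<'E'
from h import *
env.movel(jig(-.0074,.170,.15),velocity=.2); st('lift')
T=np.r_[np.array([.470,.2956])+.0435*ey,.15]
env.movel(T,velocity=.25); T[2]=.08; env.movel(T,velocity=.15); T[2]=.051
print(env.movel(T,velocity=.05,guard=6)); st('low')
env.release(); T[2]=.16; env.movel(T,velocity=.15); st('up')
f=grab('wrist'); a=grab('scene'); b=grab('top')
im=np.hstack([cv2.resize(f['frame'],(400,300)),cv2.resize(a['frame'][130:230,250:383],(400,300))]);cv2.imwrite('pics/w3.png',im[:,:,::-1])
E
```

```text
lift t 6.41 p [0.6215 0.053  0.1488] jig [-0.0079  0.1696] F [-0.7 -0.2 -1.6] gap 0.131 gf 45.2
False
low t 9.18 p [0.4797 0.3381 0.0511] jig [-0.2093  0.4162] F [ 0.7  0.7 -0.7] gap 0.131 gf 45.2
up t 10.77 p [0.4792 0.3378 0.159 ] jig [-0.2098  0.4158] F [-0.2  0.2 -0.7] gap 1.002 gf 0.0
```

View pics/w3.png

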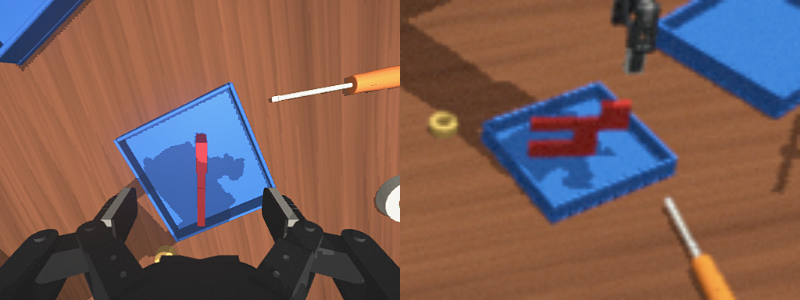

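The fork stands in the blue tray, seen at about (200,180) in the wrist half and (580,130) in the scene half. Now the handle.

```bash
python3 - <<'E'
from h import *
b=grab('top')
q=q_down(ex)
P=jig(-.099,.0,.17); print(kinematics.ik(P,q), kinematics.ik(jig(-.16,0,.069),q) is not None)
env.movel(P,velocity=.25); st()
f=grab('wrist');a=grab('scene');b=grab('top')
c=lambda im,sz: cv2.resize(im,sz,interpolation=cv2.INTER_CUBIC)
im=np.hstack([c(f['frame'],(400,300)),c(a['frame'][175:235,185:265],(400,300))]);im=np.vstack([im,np.hstack([c(f['frame'][200:384,150:395],(400,300)),c(b['frame'][180:255,275:375],(400,300))])])
cv2.imwrite('pics/w4.png',im[:,:,::-1])
E
```

```text
[-4.17123193e-01  3.24368845e-01  1.65012735e+00 -4.44089210e-16
  1.16709645e+00 -1.94070114e-01] True
 t 12.84 p [ 0.4951 -0.0915  0.17  ] jig [-0.0992  0.0007] F [-0.2 -0.9 -0.6] gap 1.002 gf 0.0
```

View pics/w4.png

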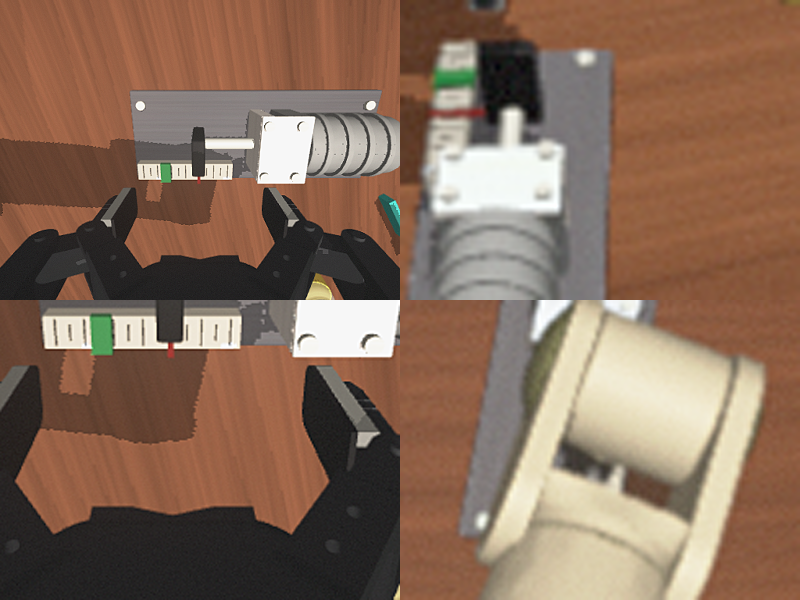

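The wrist view shows the green mark at panel x 92–112 and the pointer at x≈170, y≈350 (lower left). The handle is at (198,130) in the upper left. The arm hides the top view, but the scene view shows both.

```bash
python3 - <<'E'
from h import *
f=grab('wrist'); a=grab('scene')
h=cv2.cvtColor(f['frame'],cv2.COLOR_RGB2HSV)
def bl(h,lo,hi,roi):
    m=cv2.inRange(h,lo,hi); z=m*0; x0,y0,x1,y1=roi; z[y0:y1,x0:x1]=m[y0:y1,x0:x1]
    k=max(cv2.findContours(z,0,1)[0],key=cv2.contourArea); x,y,w,hh=cv2.boundingRect(k); return (x,y,w,hh),np.array([x+w/2-.5,y+hh/2-.5])
for n,lo,hi,roi,z in [('mark',(45,80,50),(85,255,255),(195,190,230,240),.035),('ptr',(0,120,60),(10,255,255),(235,190,275,240),.043),('handle',(0,0,0),(180,255,60),(235,150,275,215),.105)]:
    r,c=bl(h,lo,hi,roi); print(n,r,np.round(tojig(onz(f,c,z)),4), np.round([tojig(onz(f,(r[0]-.5,c[1]),z))[0],tojig(onz(f,(r[0]+r[2]-.5,c[1]),z))[0]],4))
h=cv2.cvtColor(a['frame'],cv2.COLOR_RGB2HSV)
for n,lo,hi,roi,z in [('mark',(45,80,50),(85,255,255),(185,175,205,200),.034),('ptr',(0,100,60),(10,255,255),(185,190,206,205),.043)]:
    r,c=bl(h,lo,hi,roi); print('scene',n,r,np.round(tojig(onz(a,c,z)),4))
E
```

```text
mark (205, 208, 14, 26) [-0.1457 -0.0451] [-0.1534 -0.138 ]
ptr (235, 226, 40, 14) [-0.0984 -0.0556] [-0.1201 -0.0768]
handle (245, 163, 17, 31) [-0.0995  0.0218] [-0.1062 -0.0929]
scene mark (192, 189, 8, 4) [-0.1413 -0.0455]
scene ptr (185, 194, 17, 8) [-0.0973 -0.0492]
```

```bash
python3 - <<'E'
from h import *
print(env.movel(jig(-.0995,0,.070),velocity=.12,guard=8)); st('down')
env.close_gripper(80); s=st('closed')
x0=tojig(s['position'])[0]
if s['finger_gap']>.1:
    env.movel(jig(x0-.047,0,.070),velocity=.06); env.hold(.3); st('pulled')
f=grab('wrist');a=grab('scene');b=grab('top')
c=lambda im,sz: cv2.resize(im,sz,interpolation=cv2.INTER_CUBIC)
im=np.hstack([c(f['frame'],(400,300)),c(a['frame'][170:230,180:260],(400,300))])
cv2.imwrite('pics/w5.png',im[:,:,::-1])
E
```

```text
False
down t 14.07 p [ 0.4951 -0.0923  0.0706] jig [-0.099  -0.0001] F [ 0.4 -0.3 -0.5] gap 0.997 gf 0.0
closed t 14.73 p [ 0.4937 -0.0919  0.0702] jig [-0.1005  0.    ] F [-8.4  0.6  6.6] gap 0.152 gf 78.7
pulled t 15.98 p [ 0.4495 -0.0819  0.0703] jig [-1.458e-01 -1.000e-04] F [12.2 -0.8 -6. ] gap 0.152 gf 77.9
```

View pics/w5.png

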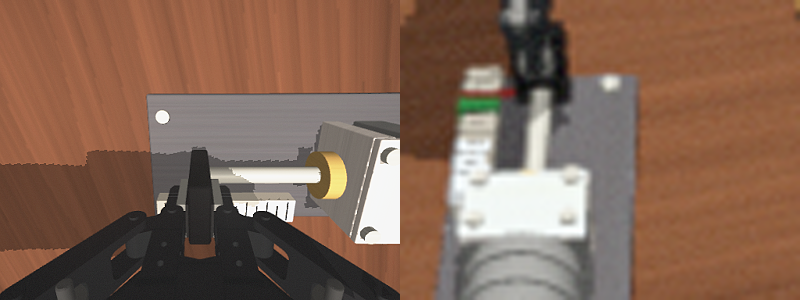

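The slide is out. In the scene half the pointer (500,93) appears just beyond the green mark (478,104); part of that is parallax from the pointer's height, so I'll compute it.

```bash
python3 - <<'E'
from h import *
a=grab('scene')
h=cv2.cvtColor(a['frame'],cv2.COLOR_RGB2HSV).astype(int); r=a['frame'].astype(int)
# column-wise weighted centroids
S=slice(182,200)
for col in range(189,206):
    red=np.clip(r[S,col,0]-np.maximum(r[S,col,1],r[S,col,2])-25,0,None); g=np.clip(r[S,col,1]-np.maximum(r[S,col,0],r[S,col,2])-15,0,None); y=np.arange(182,200)
    o=[col]
    for w,z in((red,.042),(g,.034)):
        o+= [int(w.sum())]+([round((w*y).sum()/w.sum(),2)]+np.round(tojig(onz(a,(col,(w*y).sum()/w.sum()),z)),4).tolist() if w.sum()>40 else [])
    print(o)
m=cv2.resize(a['frame'][178:208,180:220],(800,600),interpolation=cv2.INTER_NEAREST); cv2.imwrite('pics/s5.png',m[:,:,::-1])
for x in(-.14,-.146,-.152): print(x,proj(a,jig(x,-.047,.042)),proj(a,jig(x,-.047,.034)))
E
```

```text
[189, 180, np.float64(190.77), -0.1326, -0.0668, 0]
[190, 128, np.float64(188.23), -0.1455, -0.0645, 0]
[191, 68, np.float64(185.25), -0.161, -0.0625, 4]
[192, 48, np.float64(185.02), -0.1621, -0.059, 125, np.float64(190.8), -0.1403, -0.0579]
[193, 47, np.float64(186.09), -0.1563, -0.0548, 96, np.float64(190.47), -0.1418, -0.0545]
[194, 39, 96, np.float64(190.48), -0.1417, -0.0509]
[195, 43, np.float64(186.74), -0.1526, -0.0473, 95, np.float64(190.46), -0.1416, -0.0473]
[196, 35, 95, np.float64(190.49), -0.1413, -0.0437]
[197, 37, 92, np.float64(190.43), -0.1415, -0.0401]
[198, 35, 96, np.float64(190.52), -0.1409, -0.0365]
[199, 46, np.float64(187.09), -0.1503, -0.0327, 70, np.float64(190.59), -0.1404, -0.0329]
[200, 91, np.float64(187.24), -0.1493, -0.0291, 0]
[201, 108, np.float64(187.08), -0.15, -0.0255, 0]
[202, 64, np.float64(187.92), -0.1455, -0.0216, 0]
[203, 0, 0]
[204, 0, 0]
[205, 0, 0]
-0.14 [194.76721549 189.17591641] [195.04027374 190.77090896]
-0.146 [194.91717734 188.01303645] [195.18875639 189.60765951]
-0.152 [195.06609158 186.85789744] [195.33620533 188.45212451]
```

View pics/s5.png

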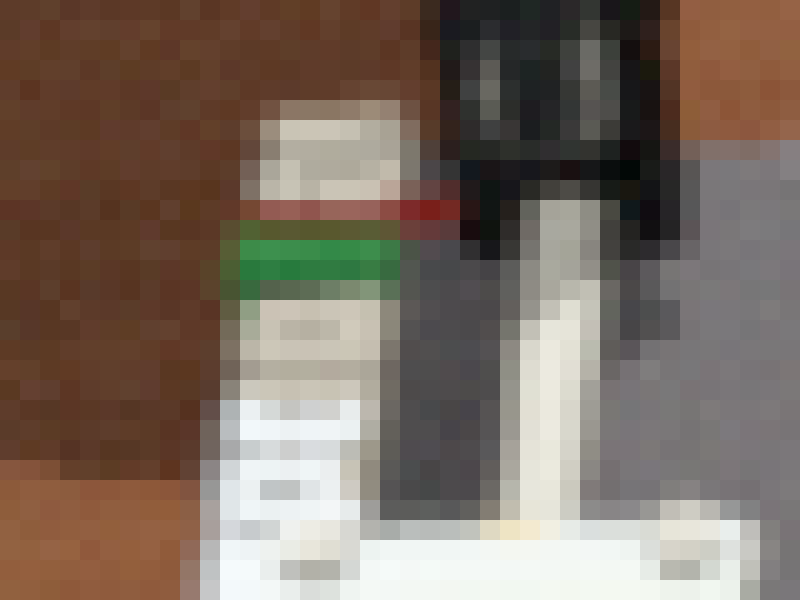

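The bottom of the green sits at row ~192.3, which puts the mark at x ≈ -0.1457. The pointer is at row ~188.4, so x ≈ -0.144. It is over the mark already, and I'll add about 1.3 mm to centre it.

```bash
python3 - <<'E'
from h import *
env.movel(jig(-.1488,0,.070),velocity=.03); env.hold(.5); s=st('final')
b=grab('top'); h=cv2.cvtColor(b['frame'],cv2.COLOR_RGB2HSV)
p=np.argwhere(cv2.inRange(h,(0,150,80),(8,255,255))[185:262,160:240]); print('fork px in tray',len(p),np.round(p.mean(0)+[185,160],1))
if s['finger_gap']>.1: job.hand_in()
E
```

```text
final t 16.93 p [ 0.4483 -0.0817  0.0703] jig [-1.471e-01 -1.000e-04] F [12.5 -0.5 -5.7] gap 0.152 gf 78.3
fork px in tray 0 [nan nan]
the job is handed in; nothing more can be done<stdin>:4: RuntimeWarning: Mean of empty slice.
  ret = um.true_divide(
```

I handed the job in at 16.9 s with the slide held about 46.6 mm out; by my scene-view estimate (before the last 1.3 mm pull) the pointer is over the green mark. After release, pictures showed the fork standing in the small blue tray, but a last colour check from the top camera found no red there and I handed in without resolving it.

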